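Change the work tray at the soldering bench

ROBOT

A 6-joint arm with a two-finger parallel gripper is mounted at the origin on the work surface. World frame = base frame: x ahead of the robot, y to its left, z up, the work surface at z = 0. Lengths are in m, angles in rad, forces in N, time in s.
With the tool pointing down it reaches from about 0.375 to 0.9 m from the base axis. Payload 3.1 kg.
Tool frame: the origin (TCP) lies midway between the tips of the shut fingers; the grasp point (between the pads) lies 19 mm behind it; z points along the fingers, y is the line along which they close (so a half turn about z gives the same grasp; the last joint's range is limited). The gripper opens to 87 mm and grips with 3 to 60 N. Pads are 19 mm wide; open, the fingers measure 117 mm over their backs; the gripper's body (75 mm by 190 mm) begins 51 mm behind the grasp point.
Start: joints at [0.984, 0.527, 1.433, -0, 1.181, -0.178], TCP at [0.248, 0.573, 0.223] pointing down, gripper open.
Joint ranges: [-3.08, 3.08], [-0.75, 2.2], [0.22, 2.44], [-1.43, 4.57], [0, 2.65], [-2.85, 2.85]. Speed limits (rad/s): [2.79, 2.79, 3.14, 3.14, 3.14, 3.14].

INTERFACE

Orientations are given as a unit quaternion [x, y, z, w].
In Python, from rig import status, imaging, order gives the robot as it stands.
- The arm moves only by the tool arm_command, never from a script. Its argument "deltas" is one flat list of numbers, 5 for each row, row after row: the opening, from -1 (shut) to 1 (fully open), so that 0 is half open, then the shift along the tool's x, y, z in m, then the turn about the tool's z in rad. In form: [gripper, tx, ty, tz, roll, gripper, tx, ty, tz, roll, ...]. A call has 1 to 12 rows; each row shifts and turns the commanded pose from where the row before left it, along the tool's axes as they then stand; what a row does not reach is not made up. A row lasts 1/8 s, in which the tool goes at most 62.5 mm and 10.7 degrees, less where a joint would pass 70% of its speed; a pose out of reach is approached as far as the arm can. A call with a gripper value outside its range is refused whole. The fingers move at their own pace and stop on an object; "newtons" is the grip in N (left out, the last holds). Time passes only in rows, so rows that do not move let the fingers close. It gives the time, the measured TCP pose, the force, the opening and the grip force at its end, in the units of the state.
- status.get_obs(): the state, without advancing time (a new reading comes with each control period).
- imaging.camera(name): name is "scene" or "top" or "wrist"; returns (picture, depth): 420x560x3 uint8, red, green, blue; 420x560 float32, m along the optical axis (not along the pixel's ray), 0 where there is no reading.
- imaging.camera_params(name): a dict with "intrinsics" (3x3 intrinsics, pixels), "camera_from_world" (4x4, takes a point from world to camera coordinates). Camera axes: x right, y up, looking along -z (the intrinsics and any distortion apply to the point x, -y, -z); pixel columns grow to the right and rows downward; lengths in m; the calibration is good to about 2 mm. A picture is of the moment at which its call begins: read the wrist's pose just before it. camera_params takes no time and is no camera call; for the wrist camera it gives the pose at the moment of the call.
- order.hand_in(): hands the job in; it is judged then, once.
The state is a dict: "time": time; "q": joint angles; "joint_velocities": joint speeds; "joint_torque": joint torques, N m; "position": TCP position; "tool_rot": TCP orientation; "ft_force": force on the tool from outside, world axes, zero at the start; "moment": the same for the moment, N m; "grip_width": finger opening in m; "grip_force": force on a finger pad.
Only numpy, scipy, OpenCV 4.12 (cv2) and the standard library are available. Lean on these libraries where they do the work, as an engineer would, in place of code of your own. Each camera call takes 0.05 s, during which the arm holds its last target. There are 200 camera calls.

TASK

The red work tray has been left standing open: push it fully home into its case. Then hook a fingertip behind the upright lip of the blue tray and draw it all the way out along its rail to the stop, gently, so that the crucible in it stays standing. Pinch and lift nothing, keep the yellow tray shut and leave everything else on the bench where it is.

Things in the scene. Friction and masses are not known exactly. Their poses are not given: they have to be found in the camera images.
- blue_case: low fixed case of the blue tray, dark wood sides, clear acrylic top, 200 (x) x 110 (y) x 73 mm high. Origin: centre of its underside, on the bench. Its own -x axis points out of the open front towards the robot: the tray slides out exactly along it, z is up.
- blue_tray (a joint): how far the blue tray stands out of its case, m: 0 = fully home, 0.090 = out against its stop. About 2.5 N of friction; no spring, it stays where left. The tray carries, in front of the case, a flat tongue (top 14 mm above the bench) ending in an upright lip 80 mm wide; it weighs about 0.4 kg.
- blue_lip_top (a point): middle of the top edge of the case-side face of the blue tray's lip; moves with the tray; 64 mm above the bench, 145 mm before the case's origin when home. Lip: 80 mm wide, 10 mm thick from here outwards, aluminium behind, blue in front. Behind it, towards the case, an open gap 50 mm long along the rail and 50 mm deep, down to the tongue; then the tray's 24 mm high front wall.
- red_case: low fixed case of the red tray, dark wood sides, clear acrylic top, 200 (x) x 110 (y) x 73 mm high. Origin: centre of its underside, on the bench. Its own -x axis points out of the open front towards the robot: the tray slides out exactly along it, z is up.
- red_tray (a joint): how far the red tray stands out of its case, m: 0 = fully home, 0.090 = out against its stop. About 2.5 N of friction; no spring, it stays where left. The tray carries, in front of the case, a flat tongue (top 14 mm above the bench) ending in an upright lip 80 mm wide; it weighs about 0.4 kg.
- red_lip_top (a point): middle of the top edge of the case-side face of the red tray's lip; moves with the tray; 64 mm above the bench, 145 mm before the case's origin when home. Lip: 80 mm wide, 10 mm thick from here outwards, aluminium behind, red in front. Behind it, towards the case, an open gap 50 mm long along the rail and 50 mm deep, down to the tongue; then the tray's 24 mm high front wall.
- yellow_case: low fixed case of the yellow tray, dark wood sides, clear acrylic top, 200 (x) x 110 (y) x 73 mm high. Origin: centre of its underside, on the bench. Its own -x axis points out of the open front towards the robot: the tray slides out exactly along it, z is up.
- yellow_tray (a joint): how far the yellow tray stands out of its case, m: 0 = fully home, 0.090 = out against its stop. About 2.5 N of friction; no spring, it stays where left. The tray carries, in front of the case, a flat tongue (top 14 mm above the bench) ending in an upright lip 80 mm wide; it weighs about 0.4 kg.
- yellow_lip_top (a point): middle of the top edge of the case-side face of the yellow tray's lip; moves with the tray; 64 mm above the bench, 145 mm before the case's origin when home. Lip: 80 mm wide, 10 mm thick from here outwards, aluminium behind, yellow in front. Behind it, towards the case, an open gap 50 mm long along the rail and 50 mm deep, down to the tongue; then the tray's 24 mm high front wall.
- red_face_mid (a point): centre of the red front plate's outer face, where it can be pushed, 36 mm above the bench; the face looks along -x of the red case
- crucible: small white ceramic crucible, 34 mm across, 32 mm tall, about 50 g, standing loose and upright in the blue tray; origin at the centre of its underside, z up along it
- ring: loose brass ring, 28 mm across, 6 mm high, lying in the red tray; origin at the centre of its underside
- jar: amber jar with black lid, 52 mm across, 70 mm tall, standing on the bench to the left; origin under its centre
- mandrel: upright steel ring mandrel, foot 60 mm across, 160 mm tall, at the left; origin under its centre
- third_hand: soldering third hand: round dark base 90 mm across, jointed arm up to 140 mm high reaching 100 mm sideways, at the right; origin under its base
- hammer: small hammer lying on the bench at the right, 230 mm long; origin under its handle line

How it is judged:
By the outcome, as a careful person would: the job done as asked, in the order asked, and still so for the second after the job is handed in, with the robot touching nothing.
It also fails if it takes over 48 s, if anything falls off the work surface, if the arm or the gripper's body presses on something with over 40 N, if the wrist force passes 120 N, or if a joint passes its speed limit or range.

## Working session

There is one attempt and no reset: what is moved stays moved. The work goes in short steps, Python scripts to look and compute and a tool call to move; the robot and the scene stay as the last step left them, time stands still between calls to the robot, and variables do not carry over. Pictures are saved under pics/ and viewed, at most 10 in all, crops included, and the job is handed in when it is done.

Besides the shell and the picture viewer there is one more tool, called as name(argument=value, ...), one argument or row to a line, values as JSON. arm_command: Moves the arm, as the interface text tells. Its arguments: {"type":"object","properties":{"deltas":{"type":"array"},"newtons":{"type":"number"}},"required":["deltas"]}

```bash
mkdir -p pics; cat > h.py <<'E'
import numpy as np, cv2
from rig import status, imaging, order
def snap(n,f=None):
    p,d=imaging.camera(n); c=imaging.camera_params(n)
    if f: cv2.imwrite('pics/'+f,p[:,:,::-1])
    return p,d,np.array(c["intrinsics"]),np.array(c["camera_from_world"])
def ray(uv,K,T):
    uv=np.atleast_2d(uv).astype(float)
    d=np.c_[uv,np.ones(len(uv))]@np.linalg.inv(K).T
    d=d*[1,-1,-1]
    return -T[:3,:3].T@T[:3,3], d@T[:3,:3]
def onplane(uv,K,T,z):
    o,d=ray(uv,K,T); return o+d*((z-o[2])/d[:,2])[:,None]
def cloud(dep,K,T):
    v,u=np.mgrid[:dep.shape[0],:dep.shape[1]]
    o,d=ray(np.c_[u.ravel(),v.ravel()],K,T)
    return (o+d*dep.ravel()[:,None]).reshape(*dep.shape,3)
E
python3 - <<'E'
from h import *
for n in ("top","scene"):
    p,d,K,T=snap(n,n+"0.png"); np.savez(n+"0.npz",p=p,d=d,K=K,T=T); print(n,-T[:3,:3].T@T[:3,3])
s=status.get_obs(); print(s)
E
```

```text
top [ 0.42084925 -0.02818238  1.35152388]
scene [ 1.39450763 -0.274599    0.92085015]
{'time': 0.1, 'q': array([ 9.83506317e-01,  5.28364747e-01,  1.43375659e+00, -2.22285825e-05,
        1.18140190e+00, -1.78509448e-01]), 'joint_velocities': array([-0.00043418, -0.00241771, -0.00273685,  0.00105611, -0.00175897,
       -0.00042212]), 'joint_torque': array([ 1.92613209e-05, -4.40983129e+01, -1.77150911e+01,  6.35187887e-02,
        5.34313987e-02, -6.06595290e-05]), 'position': array([0.24804934, 0.57296002, 0.22168028]), 'tool_rot': array([ 2.02965934e-01,  9.79185324e-01, -8.99231399e-04, -3.51110895e-04]), 'ft_force': array([ 0.15927008,  0.55937207, -0.7748621 ]), 'moment': array([ 0.01069968,  0.00882972, -0.05818978]), 'grip_force': 0.0, 'grip_width': 0.08696498196823589}
```

View pics/top0.png

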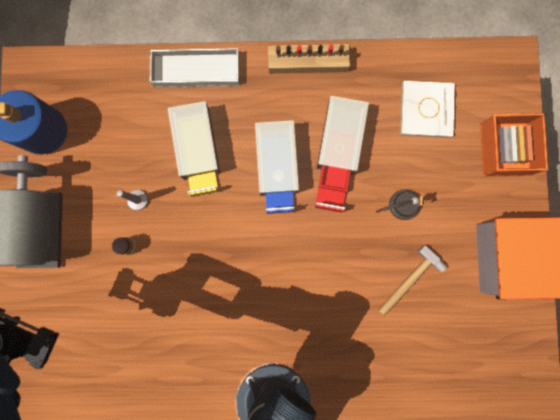

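View pics/scene0.png

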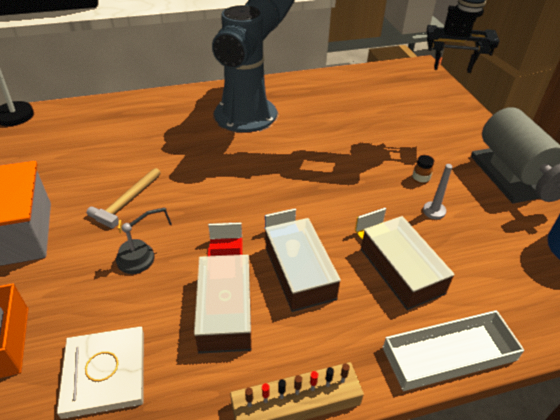

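The top view shows the yellow tray (col 200, row 150), blue (278,160, lip near row 209) and red (342,140, tray standing open, lip near row 207). The third hand is at (405,203). Next I measure the case tops and lips.

```bash
python3 - <<'E'
from h import *
Z=np.load("top0.npz"); p,d,K,T=[Z[k] for k in "pdKT"]
C=cloud(d,K,T)
print("table z",np.median(C[300:320,300:380,2]))
boxes={"yellow":(160,98,222,202),"blue":(250,115,302,218),"red":(310,92,372,216)}
for n,(a,b,c,e) in boxes.items():
    m=np.zeros(d.shape,bool); m[b:e,a:c]=1
    z=C[...,2]
    hi=m&(z>.055)&(z<.085)
    nl,lab,st,ce=cv2.connectedComponentsWithStats(hi.astype(np.uint8))
    for i in range(1,nl):
        if st[i,4]<12: continue
        P=C[lab==i]; zz=np.median(P[:,2])
        r=cv2.minAreaRect((P[:,:2]*1000).astype(np.float32))
        print(n,st[i],"z",zz.round(4),np.round(r[0],1),np.round(r[1],1),round(r[2],2))
cv2.imwrite("pics/crop.png",cv2.resize(p[90:222,155:435,::-1],None,fx=2.8,fy=2.8,interpolation=cv2.INTER_CUBIC))
Z=np.load("scene0.npz"); p=Z["p"]
cv2.imwrite("pics/crop2.png",cv2.resize(p[190:360,100:400,::-1],None,fx=2.6,fy=2.6,interpolation=cv2.INTER_CUBIC))
E
```

```text
table z -0.0016844254890725496
yellow [ 168  101   50   76 2713] z 0.0712 [751.4 217.9] [201.9 110.9] 9.38
yellow [188 186  28   9  92] z 0.0602 [603.1 192.1] [10.6 78.2] 9.04
blue [ 255  120   44   73 2710] z 0.0713 [695.7 -21.2] [201.7 110. ] 2.96
blue [266 207  29   5  88] z 0.0604 [545.4 -29.1] [10.  79.6] 2.54
red [ 318   96   51   76 2714] z 0.0712 [ 759.4 -212.5] [110.9 202.2] 78.73
red [316 202  29   8  90] z 0.0594 [ 551.  -170.5] [78.6 10.4] 78.59
```

View pics/crop.png

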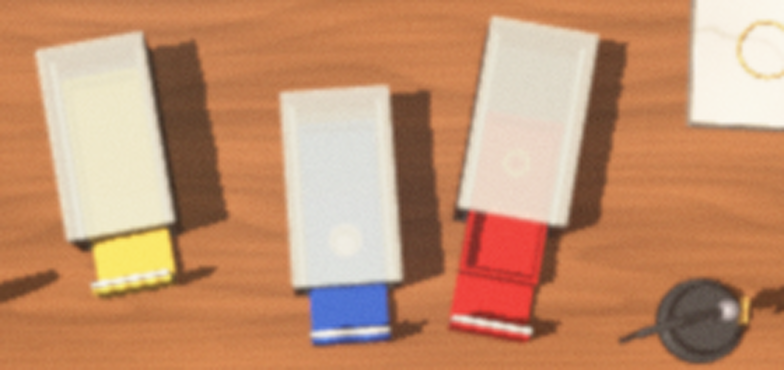

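```bash
cat >> h.py <<'E'
from scipy.spatial.transform import Rotation as R
def to(P,outdir_yaw_deg=None):
    s=status.get_obs(); r=R.from_quat(s["tool_rot"]); d=np.array(P)-s["position"]
    x=r.as_matrix()[:,0]; yaw=np.degrees(np.arctan2(x[1],x[0]))
    print("t",round(s["time"],2),"pos",s["position"].round(4),"yaw tool x",yaw.round(2),"tooldelta mm",(1000*r.inv().apply(d)).round(1),"F",s["ft_force"].round(1))
    if outdir_yaw_deg is not None: print("roll",-np.radians((outdir_yaw_deg-yaw+180)%360-180))
E
python3 - <<'E'
from h import *
Z=np.load("top0.npz"); p,d,K,T=[Z[k] for k in "pdKT"]
C=cloud(d,K,T); m=(C[...,1]<-.2)&(C[...,1]>-.45)&(C[...,0]>.45)&(C[...,0]<.66)&(C[...,2]>.03)
P=C[m]; i=np.argsort(-P[:,1])[:25:4]; print(P[i].round(3), P[:,2].max())
def rail(c,l):
    v=np.array(l)-c; L=np.linalg.norm(v); return np.degrees(np.arctan2(v[1],v[0])),L-150
print(rail([759.4,-212.5],[551,-170.5]),rail([695.7,-21.2],[545.4,-29.1]))
to([.49,-.158,.22],168.65)
E
```

```text
[[ 0.545 -0.201  0.063]
 [ 0.602 -0.203  0.038]
 [ 0.543 -0.204  0.059]
 [ 0.6   -0.206  0.033]
 [ 0.539 -0.208  0.031]
 [ 0.545 -0.209  0.061]
 [ 0.66  -0.214  0.074]] 0.14062584833745517
(np.float64(168.60549817113912), np.float64(62.59012206591348)) (np.float64(-176.99121415662265), np.float64(0.5074748974283523))
t 0.1 pos [0.248  0.573  0.2217] yaw tool x 156.58 tooldelta mm [-512.6 -574.6    2.6] F [ 0.2  0.6 -0.8]
roll -0.21067753950726642
```

arm_command(
  deltas=[-1, 0, 0, 0, -0.105, -1, 0, 0, 0, -0.105, -1, 0, 0, 0, 0],
  newtons=20,
)

```text
time: 0.48
position: [0.2482, 0.5732, 0.222]
tool_rot: [0.1, 0.995, -0.0, -0.0]
ft_force: [-1.2, 0.5, 0.8]
grip_width: 0.0648
grip_force: 0.0
```

```bash
python3 -c "
from h import *
to([.49,-.158,.22],168.65)"
```

```text
t 0.47 pos [0.2482 0.5732 0.222 ] yaw tool x 168.54 tooldelta mm [-382.3 -668.6    2.5] F [-1.2  0.5  0.8]
roll -0.0019706622420107853
```

arm_command(
  deltas=[-1, -0.025, -0.045, 0, 0, -1, -0.025, -0.045, 0, 0, -1, -0.025, -0.045, 0, 0, -1, -0.025, -0.045, 0, 0, -1, -0.025, -0.045, 0, 0, -1, -0.025, -0.045, 0, 0, -1, -0.025, -0.045, 0, 0, -1, -0.025, -0.045, 0, 0, -1, -0.025, -0.045, 0, 0, -1, -0.025, -0.045, 0, 0, -1, -0.025, -0.045, 0, 0, -1, -0.025, -0.045, 0, 0],
)

```text
time: 1.98
position: [0.4362, -0.0168, 0.2227]
tool_rot: [0.1, 0.995, 0.0, 0.0]
ft_force: [1.1, -0.5, -0.0]
grip_width: 0.0004
grip_force: 0.0
```

```bash
python3 -c "
from h import *
to([.49,-.158,.22],168.6)
Z=np.load('top0.npz'); C=cloud(Z['d'],Z['K'],Z['T'])
P=C[185:225,365:440].reshape(-1,3); P=P[(P[:,2]>.03)]
print(P[np.argsort(-P[:,1])[:30:5]].round(3),P.min(0),P.max(0))"
```

```text
t 1.98 pos [ 0.4362 -0.0168  0.2227] yaw tool x 168.47 tooldelta mm [ -80.9 -127.6    2.7] F [ 1.1 -0.5 -0. ]
roll -0.0023451739282104927
[[ 0.421 -0.028  1.352]
 [ 0.421 -0.028  1.352]
 [ 0.534 -0.296  0.074]
 [ 0.535 -0.299  0.09 ]
 [ 0.536 -0.301  0.116]
 [ 0.537 -0.303  0.13 ]] [ 0.42084925 -0.42574641  0.03074014] [ 0.59150041 -0.02818238  1.35152388]
```

arm_command(
  deltas=[-1, -0.03, -0.045, 0, 0, -1, -0.03, -0.045, 0, 0, -1, -0.023, -0.037, 0, -0.002, -1, 0, 0, 0, 0, -1, 0, 0, 0, 0],
)

```text
time: 2.6
position: [0.4913, -0.1553, 0.2221]
tool_rot: [0.099, 0.995, 0.001, -0.001]
ft_force: [1.1, -0.5, 0.2]
grip_width: 0.0006
grip_force: 0.0
```

```bash
python3 -c "
from h import *
to([.502,-.1606,.032],168.6)"
```

```text
t 2.6 pos [ 0.4913 -0.1553  0.2221] yaw tool x 168.64 tooldelta mm [-11.9  -3.3 190.1] F [ 1.1 -0.5  0.2]
roll 0.0007304049511888666
```

Descend in front of the red lip, with 35–45 mm to spare.

arm_command(
  deltas=[-1, 0, -0.003, 0.04, 0, -1, 0, 0, 0.04, 0, -1, 0, 0, 0.04, 0, -1, 0, 0, 0.04, 0, -1, 0, 0, 0.03, 0, -1, 0, 0, 0, 0, -1, 0, 0, 0, 0],
)

```text
time: 3.48
position: [0.4919, -0.1583, 0.0335]
tool_rot: [0.098, 0.995, -0.0, 0.0]
ft_force: [-0.6, -0.8, 0.2]
grip_width: 0.0001
grip_force: 0.0
```

```bash
python3 -c "
from h import *
to([.5461,-.1695,.032],168.6)
snap('wrist','w1.png')"
```

```text
t 3.48 pos [ 0.4919 -0.1583  0.0335] yaw tool x 168.77 tooldelta mm [-55.4  -0.4   1.6] F [-0.6 -0.8  0.2]
roll 0.0030235265477405746
```

View pics/w1.png

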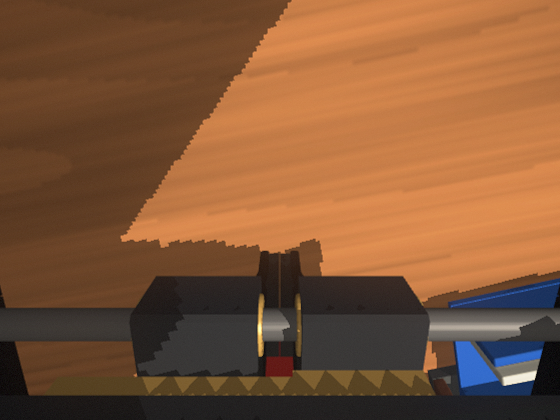

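The wrist view looks back at the bench: shut fingers at column 280, blue tray at lower right, nothing in the way. Push now.

arm_command(
  deltas=[-1, -0.02, 0, 0, 0, -1, -0.015, 0, 0, 0, -1, -0.006, 0, 0, 0, -1, -0.004, 0, 0, 0, -1, -0.004, 0, 0, 0, -1, -0.005, 0, 0, 0, -1, -0.005, 0, 0, 0, -1, -0.005, 0, 0, 0, -1, -0.005, 0, 0, 0, -1, -0.005, 0, 0, 0, -1, -0.005, 0, 0, 0, -1, -0.005, 0, 0, 0],
)

```text
time: 5.03
position: [0.5741, -0.1752, 0.0324]
tool_rot: [0.098, 0.995, 0.0, -0.0]
ft_force: [-2.7, 2.4, -0.1]
grip_width: 0.0004
grip_force: 1.4
```

arm_command(
  deltas=[-1, -0.005, 0, 0, 0, -1, -0.004, 0, 0, 0, -1, -0.003, 0, 0, 0, -1, -0.002, 0, 0, 0, -1, 0, 0, 0, 0],
)

```text
time: 5.65
position: [0.5881, -0.1784, 0.0325]
tool_rot: [0.098, 0.995, -0.0, 0.0]
ft_force: [-1.9, 1.5, -0.7]
grip_width: 0.0011
grip_force: 0.9
```

```bash
cat >> h.py <<'E'
def lips():
    p,d,K,T=snap("top"); C=cloud(d,K,T); z=C[...,2]
    cs={"yellow":([751.4,217.9],170.8),"blue":([695.7,-21.2],-177.),"red":([759.4,-212.5],168.6)}
    for n,(c,a) in cs.items():
        a=np.radians(a); q=C[...,:2]*1000-c; s=q@[np.cos(a),np.sin(a)]; w=q@[-np.sin(a),np.cos(a)]
        m=(s>130)&(s<260)&(abs(w)<45)&(z>.05)&(z<.07)
        print(n,m.sum(),"out mm",np.round(np.median(s[m])-150,1),np.percentile(s[m],[5,95]).round(1),"w",np.median(w[m]).round(1))
    return p,C
E
python3 -c "
from h import *
to([.5461,-.1695,.032],168.6); lips()"
```

```text
t 5.65 pos [ 0.5881 -0.1784  0.0325] yaw tool x 168.73 tooldelta mm [42.9  0.5  0.5] F [-1.9  1.5 -0.7]
roll 0.0022873290079223983
yellow 53 out mm -0.2 [142.  156.4] w 28.7
  return _methods._mean(a, axis=axis, dtype=dtype,
  ret = ret.dtype.type(ret / rcount)
Traceback (most recent call last):
  File "h.py", line 30, in lips
    print(n,m.sum(),"out mm",np.round(np.median(s[m])-150,1),np.percentile(s[m],[5,95]).round(1),"w",np.median(w[m]).round(1))
                                                             ~~~~~~~~~~~~~^^^^^^^^^^^^^
IndexError: index -1 is out of bounds for axis 0 with size 0
```

arm_command(
  deltas=[-1, -0.003, 0, 0, 0, -1, -0.003, 0, 0, 0, -1, -0.002, 0, 0, 0, -1, -0.0015, 0, 0, 0, -1, -0.001, 0, 0, 0, -1, -0.001, 0, 0, 0, -1, 0, 0, 0, 0],
)

```text
time: 6.58
position: [0.596, -0.18, 0.0326]
tool_rot: [0.098, 0.995, 0.0, -0.003]
ft_force: [-9.5, -0.8, 5.1]
grip_width: 0.0004
grip_force: 4.2
```

```bash
python3 -c "
from h import *
to([.5461,-.1695,.032],168.6)"
```

```text
t 6.58 pos [ 0.596  -0.18    0.0326] yaw tool x 168.76 tooldelta mm [51.   0.6  1. ] F [-9.5 -0.8  5.1]
roll 0.0028706402833693495
```

Force is rising, so the tray is at its stop. Press slightly more, then back off.

arm_command(
  deltas=[-1, -0.001, 0, 0, 0, -1, 0, 0, 0, 0],
)

```text
time: 6.82
position: [0.596, -0.18, 0.0326]
tool_rot: [0.098, 0.995, 0.0, -0.004]
ft_force: [-10.6, -0.1, 6.4]
grip_width: 0.0008
grip_force: 5.1
```

arm_command(
  deltas=[-1, 0.01, 0, 0, 0, -1, 0.03, 0, 0, 0, -1, 0, 0, -0.04, 0, -1, 0, 0, -0.05, 0, -1, 0, 0, -0.05, 0, -1, 0.04, 0, 0, 0, -1, 0.03, 0.04, 0, 0, -1, 0, 0.05, 0, 0, -1, 0, 0.05, 0, 0, -1, 0, 0.05, 0, 0, -1, 0, 0, 0, 0],
)

```text
time: 8.2
position: [0.5309, 0.0303, 0.1733]
tool_rot: [0.096, 0.995, 0.0, 0.002]
ft_force: [0.8, -1.4, -0.3]
grip_width: 0.0003
grip_force: 0.0
```

```bash
sed -i 's/^        print(n,m.sum()/        if m.sum()<5: print(n,"hidden"); continue\n&/' h.py; python3 -c "
from h import *
to([.575,-.028,.17],-177); p,C=lips(); cv2.imwrite('pics/t2.png',cv2.resize(p[80:300,150:430,::-1],None,fx=2.5,fy=2.5))"
```

```text
t 8.2 pos [0.5309 0.0303 0.1733] yaw tool x 169.02 tooldelta mm [-54.3 -48.9   3.4] F [ 0.8 -1.4 -0.3]
roll -0.24405294346599848
yellow 53 out mm -0.3 [142.1 156.2] w 27.9
blue hidden
red 117 out mm 0.1 [145.5 155. ] w 0.3
```

View pics/t2.png

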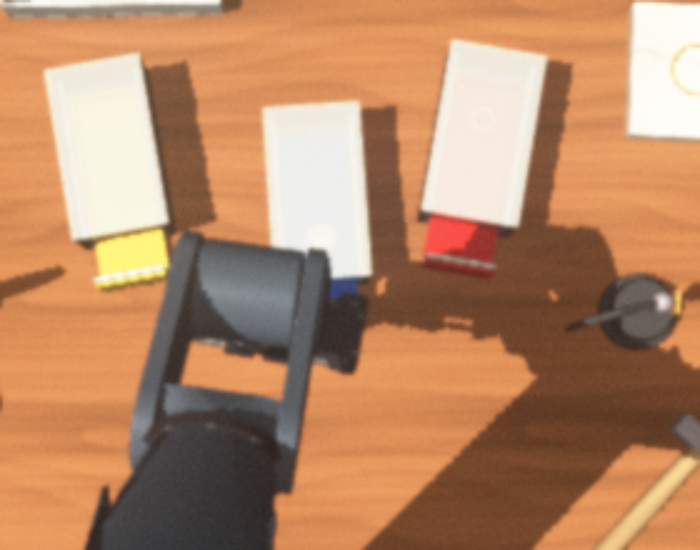

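Red reads 0.1 mm out, so it is home. Next I turn and line up over the blue gap, 22 mm behind the lip face.

arm_command(
  deltas=[-1, -0.03, -0.025, 0, 0, -1, -0.02, -0.025, 0, 0, -1, 0, 0, 0, -0.122, -1, 0, 0, 0, -0.122, -1, 0, 0, 0, 0, -1, 0, 0, 0, 0],
)

```text
time: 9.0
position: [0.5686, -0.0324, 0.1727]
tool_rot: [-0.022, 1.0, -0.0, 0.0]
ft_force: [-0.4, -0.4, -0.1]
grip_width: 0.0005
grip_force: 0.0
```

```bash
python3 -c "
from h import *
to([.5734,-.0276,.03],-177)"
```

```text
t 9.0 pos [ 0.5686 -0.0324  0.1727] yaw tool x -177.45 tooldelta mm [ -4.8   4.6 142.7] F [-0.4 -0.4 -0.1]
roll -0.00792370481572169
```

arm_command(
  deltas=[-1, -0.005, 0.005, 0, -0.008, -1, 0, 0, 0.04, 0, -1, 0, 0, 0.03, 0, -1, 0, 0, 0, 0, -1, 0, 0, 0, 0],
)

```text
time: 9.62
position: [0.5742, -0.0262, 0.1034]
tool_rot: [-0.028, 1.0, -0.0, 0.001]
ft_force: [0.1, 0.3, 0.3]
grip_width: 0.0003
grip_force: 0.0
```

```bash
python3 -c "
from h import *
to([.5734,-.0276,.03],-177)
snap('scene','s2.png'); p=cv2.imread('pics/s2.png'); cv2.imwrite('pics/s2c.png',cv2.resize(p[130:320,180:400],None,fx=3,fy=3))"
```

```text
t 9.62 pos [ 0.5742 -0.0262  0.1034] yaw tool x -176.83 tooldelta mm [ 1.  -1.3 73.4] F [0.1 0.3 0.3]
roll 0.0030450293211936883
```

View pics/s2c.png

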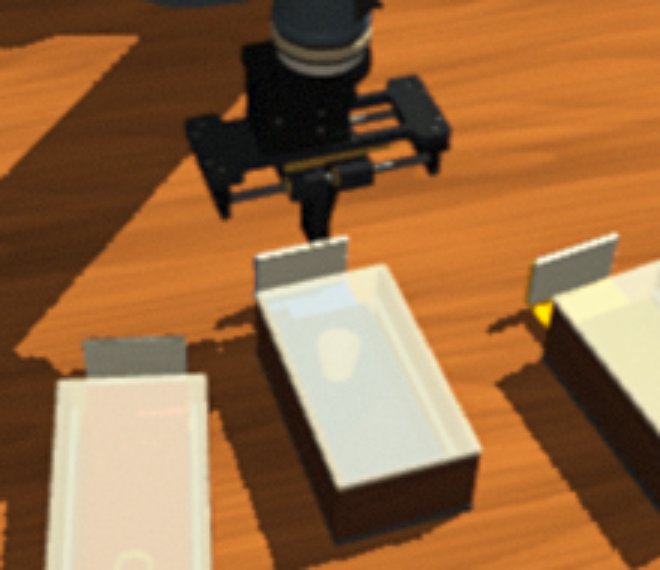

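The shut fingertip hangs just above the blue gap, behind the lip (crop px 318,235), and the crucible stands in the tray (338,350). Descend.

arm_command(
  deltas=[-1, 0, -0.001, 0.02, 0, -1, 0, 0, 0.015, 0, -1, 0, 0, 0.015, 0, -1, 0, 0, 0.012, 0, -1, 0, 0, 0.01, 0, -1, 0, 0, 0, 0, -1, 0, 0, 0, 0],
)

```text
time: 10.55
position: [0.5735, -0.0273, 0.0307]
tool_rot: [-0.028, 1.0, -0.0, 0.0]
ft_force: [0.1, -0.2, -0.4]
grip_width: 0.0003
grip_force: 0.0
```

```bash
python3 -c "
from h import *
to([.5734,-.0276,.03],-177)"
```

```text
t 10.55 pos [ 0.5735 -0.0273  0.0307] yaw tool x -176.84 tooldelta mm [ 0.1 -0.3  0.7] F [ 0.1 -0.2 -0.4]
roll 0.0028653411412256145
```

Clear of everything. Approach the lip slowly, then draw.

arm_command(
  deltas=[-1, 0.004, 0, 0, 0, -1, 0.003, 0, 0, 0, -1, 0.002, 0, 0, 0, -1, 0.001, 0, 0, 0, -1, 0.001, 0, 0, 0, -1, 0.001, 0, 0, 0, -1, 0.001, 0, 0, 0, -1, 0.001, 0, 0, 0, -1, 0.001, 0, 0, 0, -1, 0.0015, 0, 0, 0, -1, 0.002, 0, 0, 0, -1, 0.002, 0, 0, 0],
)

```text
time: 12.05
position: [0.5528, -0.0285, 0.0306]
tool_rot: [-0.028, 1.0, -0.0, 0.0]
ft_force: [2.7, 0.1, -0.3]
grip_width: 0.0004
grip_force: 1.3
```

arm_command(
  deltas=[-1, 0.002, 0, 0, 0, -1, 0.002, 0, 0, 0, -1, 0.002, 0, 0, 0, -1, 0.0025, 0, 0, 0, -1, 0.0025, 0, 0, 0, -1, 0.0025, 0, 0, 0, -1, 0.0025, 0, 0, 0, -1, 0.0025, 0, 0, 0, -1, 0.0025, 0, 0, 0, -1, 0.0025, 0, 0, 0, -1, 0.0025, 0, 0, 0, -1, 0.0025, 0, 0, 0],
)

```text
time: 13.55
position: [0.5242, -0.03, 0.0306]
tool_rot: [-0.028, 1.0, 0.0, 0.0]
ft_force: [3.6, 1.7, 0.8]
grip_width: 0.0004
grip_force: 1.3
```

```bash
python3 -c "
from h import *
to([.5734,-.0276,.03],-177); lips()"
```

```text
t 13.55 pos [ 0.5242 -0.03    0.0306] yaw tool x -176.84 tooldelta mm [-49.3  -0.3   0.6] F [3.6 1.7 0.8]
roll 0.002814893905141773
yellow 53 out mm -0.4 [141.6 156.2] w 28.8
blue hidden
red 117 out mm 0.1 [145.5 155. ] w -1.2
```

arm_command(
  deltas=[-1, 0.0015, 0, 0, 0, -1, 0.002, 0, 0, 0, -1, 0.0025, 0, 0, 0, -1, 0.0025, 0, 0, 0, -1, 0.0025, 0, 0, 0, -1, 0.0025, 0, 0, 0, -1, 0.0025, 0, 0, 0, -1, 0.0025, 0, 0, 0, -1, 0.0025, 0, 0, 0, -1, 0.0025, 0, 0, 0, -1, 0.0025, 0, 0, 0, -1, 0.0025, 0, 0, 0],
)

```text
time: 15.1
position: [0.4957, -0.0315, 0.0305]
tool_rot: [-0.028, 1.0, 0.0, -0.0]
ft_force: [3.4, 1.4, 1.1]
grip_width: 0.0002
grip_force: 1.3
```

arm_command(
  deltas=[-1, 0.0025, 0, 0, 0, -1, 0.0025, 0, 0, 0, -1, 0.0025, 0, 0, 0, -1, 0.002, 0, 0, 0, -1, 0.002, 0, 0, 0, -1, 0.0015, 0, 0, 0, -1, 0.001, 0, 0, 0, -1, 0.001, 0, 0, 0],
)

```text
time: 16.1
position: [0.4808, -0.0324, 0.0305]
tool_rot: [-0.028, 1.0, 0.0, -0.0]
ft_force: [2.1, 2.3, 0.7]
grip_width: 0.001
grip_force: 1.3
```

```bash
python3 -c "
from h import *
to([.5734,-.0276,.03],-177)"
```

```text
t 16.1 pos [ 0.4808 -0.0324  0.0305] yaw tool x -176.84 tooldelta mm [-92.7  -0.3   0.5] F [2.1 2.3 0.7]
roll 0.0028106604626491226
```

arm_command(
  deltas=[-1, 0.001, 0, 0, 0, -1, 0.001, 0, 0, 0, -1, 0.001, 0, 0, 0, -1, 0.001, 0, 0, 0, -1, 0.001, 0, 0, 0, -1, 0.001, 0, 0, 0, -1, 0.001, 0, 0, 0, -1, 0.001, 0, 0, 0, -1, 0.001, 0, 0, 0, -1, 0.001, 0, 0, 0, -1, 0, 0, 0, 0],
)

```text
time: 17.48
position: [0.4717, -0.0332, 0.0306]
tool_rot: [-0.028, 1.0, -0.0, 0.001]
ft_force: [4.1, 2.5, -0.9]
grip_width: 0.0004
grip_force: 2.2
```

arm_command(
  deltas=[-1, 0.001, 0, 0, 0, -1, 0.001, 0, 0, 0, -1, 0, 0, 0, 0],
)

```text
time: 17.85
position: [0.4718, -0.0334, 0.0308]
tool_rot: [-0.027, 1.0, -0.001, 0.003]
ft_force: [8.6, 4.9, -2.0]
grip_width: 0.0004
grip_force: 4.0
```

```bash
python3 -c "
from h import *
to([.5734,-.0276,.03],-177)"
```

```text
t 17.85 pos [ 0.4718 -0.0334  0.0308] yaw tool x -176.89 tooldelta mm [-101.7    0.3    1.4] F [ 8.6  4.9 -2. ]
roll 0.001932206784322529
```

The tray is at its stop: no motion while the force grows. Ease off within the gap, rise, and clear the view.

arm_command(
  deltas=[-1, -0.004, 0, 0, 0, -1, -0.005, 0, 0, 0, -1, -0.005, 0, 0, 0, -1, 0, 0, -0.02, 0, -1, 0, 0, -0.04, 0, -1, 0, 0, -0.05, 0, -1, 0, 0, -0.05, 0, -1, 0, 0.05, 0, 0, -1, 0, 0.05, 0, 0, -1, 0, 0.05, 0, 0, -1, 0, 0.05, 0, 0, -1, 0, 0, 0, 0],
)

```text
time: 19.35
position: [0.4706, 0.1701, 0.1904]
tool_rot: [-0.03, 1.0, 0.0, -0.001]
ft_force: [0.0, -0.9, -0.2]
grip_width: 0.0005
grip_force: 0.0
```

```bash
python3 -c "
from h import *
to([.5734,-.0276,.03],-177); p,C=lips(); snap('scene','s3.png')
a=p[80:300,150:430,::-1]; b=cv2.imread('pics/s3.png')[150:350,180:400]
cv2.imwrite('pics/f.png',np.hstack([cv2.resize(a,(400,314)),cv2.resize(b,(345,314))]))"
```

```text
t 19.35 pos [0.4706 0.1701 0.1904] yaw tool x -176.53 tooldelta mm [ -90.8 -203.5  160.3] F [ 0.  -0.9 -0.2]
roll 0.008171624821738343
yellow 54 out mm -0.1 [141.8 156.9] w 27.4
blue 104 out mm 89.9 [235.7 244.7] w -0.2
red 117 out mm 0.2 [145.4 155.1] w 0.8
```

View pics/f.png

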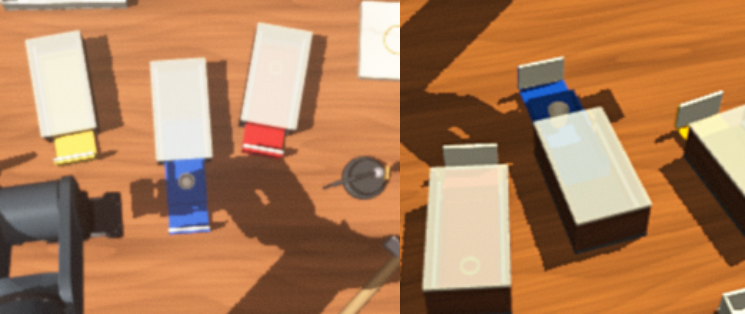

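Blue is out 89.9 mm, red and yellow are home, and the crucible is upright, seen as a round shape at (187,182) in the left half. Handing in.

```bash
python3 -c "
from rig import order
print(order.hand_in())"
```

```text
the job is handed in; nothing more can be done
None
```

The job is handed in at about 19 s: the red tray is fully home (0.2 mm by camera), the blue tray is out at its stop (89.9 mm) with the crucible standing, and the yellow tray is still shut.

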